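# Unclamp the steel sample, weigh it in and hold the sprung lid open

## Robot

A 7-joint arm with a two-finger parallel gripper is mounted at the origin on the work surface. World frame = base frame: x ahead of the robot, y to its left, z up, the work surface at z = 0. Lengths are in m, angles in rad, forces in N, time in s.
With the tool pointing down it reaches from about 0.425 to 0.875 m from the base axis. Payload 4.7 kg.
Tool frame: the origin (TCP) lies at the very end of the fingers, on their centre line; the grasp point (between the pads) lies 19 mm behind it (manip.grip_point_offset is the distance from the TCP to the grasp point, in m); z points along the fingers, y is the direction in which the jaws open and shut (so a half turn about z gives the same grasp; the last joint's range is limited). The gripper opens to 85 mm and grips with 20 to 120 N. Pads are 22 mm wide; open, the fingers measure 114 mm over their backs; the gripper's body (76 mm by 85 mm) begins 54 mm behind the grasp point. The pads swing forward as they close: fully open they stand 13 mm farther back than shut.
Start: joints at [1.277, 0.321, -0.07, 1.45, 0.023, 1.371, -0.057], TCP at [0.197, -0.619, 0.231] pointing down, gripper open.
Joint ranges: [-2.86, 2.86], [-0.3, 2.09], [-1.38, 1.24], [0.06, 2.45], [-1.56, 4.7], [0.09, 2.05], [-2.69, 2.69]. Speed limits (rad/s): [2.57, 2.57, 3.14, 3.14, 3.14, 3.14, 3.14].

## Interface

Orientations are given as a rotation vector (axis times angle).
In Python, from workcell import manip gives the robot as it stands.
- The arm moves only by the tool send_rows, never from a script. Its argument "targets" is text: rows parted by semicolons, each of 5 numbers parted by spaces: the shift along the tool's x, y, z in mm, then the turn about the tool's z in degrees, then the finger opening in mm, from 0 to 85.4. A call has exactly 5 rows; each row shifts and turns the commanded pose from where the row before left it, along the tool's axes as they then stand; what a row does not reach is not made up. A row lasts 1/8 s, in which the tool goes at most 62.5 mm and 10.7 degrees, less where a joint would pass 70% of its speed; a pose out of reach is approached as far as the arm can. A call is refused whole if a number of a shift passes 62.5 or a number of a turn 10.7, either way. A call with a gripper value outside its range is refused whole. The fingers move at their own pace and stop on an object; "force" is the grip in N (left out, the last holds). Time passes only in rows, so rows that do not move let the fingers close, or fill a call up. It gives the time, the measured TCP pose, the force and the opening at its end, in the units of the state.
- manip.get_state(): the state, without advancing time (a new reading comes with each control period).
- manip.capture(name): name is "scene" or "top"; returns (picture, depth): 420x560x3 uint8, blue, green, red; 420x560 float32, m along the optical axis (not along the pixel's ray), 0 where there is no reading.
- manip.camera_model(name): a dict with "intrinsics" (3x3 intrinsics, pixels), "rvec" (rotation vector, rad) and "tvec" (3), from world to camera coordinates, as OpenCV has them. Camera axes: x right, y down, z forward; pixel columns grow to the right and rows downward; lengths in m; the calibration is good to about 2 mm. A picture is of the moment at which its call begins. camera_model takes no time and is no camera call.
- manip.finish_job(): hands the job in, once; it reports no verdict.
The state is a dict: "t": time; "qpos": joint angles; "joint_velocities": joint speeds; "tau": joint torques, N m; "tcp_pos": TCP position; "tcp_rot": TCP orientation; "wrist_force": force on the tool from outside, world axes, zero at the start; "torque": the same for the moment, N m; "opening": finger opening in m.
Only numpy, scipy, OpenCV 4.12 (cv2) and the standard library are available. Lean on these libraries where they do the work, as an engineer would, in place of code of your own. Each camera call takes 0.05 s, during which the arm holds its last target.

## Task

The milled steel sample block is ready for analysis: slide the small green vise's jaw fully open, lift the block out and set it down (do not drop it) flat in the middle of the balance's pan, and let go of it. Then take the yellow handle of the sample chamber's spring-loaded lid, raise the lid to 50 degrees from shut and keep holding it there for your colleague: the job finishes while you are still holding the lid open, with the jar, the crucible and the brass standard left where they stand.

Things in the scene. Friction and masses are not known exactly. Their poses are not given: they have to be found in the camera images.
- vise_seat (a point): Small green bench vise bolted to the table. This point is the middle of the seat between the jaws (where the underside of the block rests), 30 mm above the table. Axes of the vise: x from the sliding jaw to the fixed jaw, y across the jaws, z up. The jaws are 34 mm wide (y) and their tops are 74 mm above the table; the fixed jaw's face is 15.5 mm from this point along +x, the closed sliding jaw's face 15.5 mm along -x. The bed under the block is 34 mm wide.
- vise_jaw (a joint): Sliding jaw of the vise, m: 0 = closed on the block, 0.035 = fully open (end stop). It slides along the vise's -x, with a drag of about 3 N, and stays where it is left. A steel lip on it, 66 to 74 mm above the table, reaches 6 mm over the block's top while closed, so that the block cannot be lifted out until the jaw is slid back.
- jaw_knob (a point): Upright round red knob on the sliding jaw, 22 mm in diameter and 36 mm tall, to pinch from above and slide. This point is on its axis, half-way up; the knob stands on the jaw's top, 74 mm above the table, and ends 110 mm above it. Moves with the jaw; same axes as the vise.
- coupon_center (a point): The loose sample: a milled steel block 30 mm (its x) by 46 mm (its y) by 34 mm tall, with two drilled-hole marks and a groove on top, about 0.25 to 0.5 kg. This point is its centre, 17 mm above its underside. It starts in the vise with its axes along the vise's, and sticks out at both sides (y) of the jaws, where it can be taken from above across its 46 mm length.
- balance_pan (a point): Centre of the top of the balance's square aluminium pan, 100 x 100 mm, 55 mm above the table and fixed (does not sink). The balance is a white box 170 x 130 x 45 mm fixed to the table, with its dark display nearer the robot; its x points from display to pan.
- lid_hinge (a point): Middle of the hinge line of the sample chamber's lid, 112 mm above the table. The chamber is a grey box 150 mm deep (x), 200 mm wide (y), 110 mm high, fixed to the table; x points from the lid's handle to the hinge, y along the hinge, z up. The hinge runs along the far upper edge; the lid reaches 150 mm from it along -x, and is 12 mm thick.
- lid_handle (a point): Middle of the lid's yellow round handle bar: 10 mm in diameter, 110 mm long, parallel to the hinge, 195 mm from the hinge line, in front of the lid's front edge with a 40 mm wide gap between bar and lid. With the lid shut it is 118 mm above the table, 195 mm along the chamber's -x from the hinge and 6 mm higher than it; this offset turns with the lid about the hinge, so the bar goes up and away from the robot. The bar can turn between the fingers that pinch it.
- lid (a joint): Angle of the lid, rad: 0 = shut, growing as the front edge is raised; end stop at 1.35. Gravity and a spring always pull it shut (about 1.5 to 3.5 N upward at the handle holds it).
- jar: Bystander: brown glass jar with a blue cap, 56 mm in diameter, 85 mm tall, standing upright; origin at the centre of its underside.
- crucible: Bystander: white ceramic crucible, 48 mm in diameter, 42 mm tall, standing upright; origin at the centre of its underside.
- standard: Bystander: brass reference disc, 40 mm in diameter, 25 mm tall; origin at the centre of its underside.

How it is judged:
By the outcome, as a careful person would: the job done as asked, in the order asked, and still so for the second after the job is handed in, while the arm keeps its last pose, push and grip.
It also fails if it takes over 59 s, if anything falls off the work surface, if the arm or the gripper's body presses on something with over 40 N, if the wrist force passes 120 N, or if a joint passes its speed limit or range.

## Working session

There is one attempt and no reset: what is moved stays moved. The work goes in short steps, Python scripts to look and compute and a tool call to move; the robot and the scene stay as the last step left them, time stands still between calls to the robot, and variables do not carry over. Pictures are saved under pics/ and viewed, and the job is handed in when it is done.

Besides the shell and the picture viewer there is one more tool, called after "Emit:" as name(argument=value, ...) on one line, values as JSON. send_rows: Moves the arm, as the interface text tells. Its arguments: {"type":"object","properties":{"targets":{"type":"string"},"force":{"type":"number"}},"required":["targets"]}

```bash
ls; mkdir -p pics; python3 - <<'E'
from workcell import manip
import cv2,numpy as np
s=manip.get_state()
for k,v in s.items(): print(k,np.round(v,3))
for n in("scene","top"):
    p,d=manip.capture(n); cv2.imwrite(f"pics/{n}0.png",p); np.save(f"pics/{n}0.npy",d)
    m=manip.camera_model(n); print(n,m)
E
```

```text
pics
t 0.0
qpos [ 1.277  0.322 -0.07   1.452  0.023  1.371 -0.057]
joint_velocities [-0.    -0.     0.     0.    -0.001 -0.001 -0.001]
tau [ 2.0000e-03 -4.9358e+01 -3.8100e-01 -3.1434e+01  1.3000e-02  1.1000e-02
  0.0000e+00]
tcp_pos [ 0.197 -0.619  0.23 ]
tcp_rot [-3.103e+00 -4.810e-01  1.000e-03]
wrist_force [ 0.207  1.013 -0.824]
torque [-0.028 -0.024  0.005]
opening 0.085
scene {'intrinsics': array([[428.07653808,   0.        , 290.29490308],
       [  0.        , 428.07653808, 209.13796061],
       [  0.        ,   0.        ,   1.        ]]), 'rvec': array([ 1.18653936,  2.17521222, -1.0746098 ]), 'tvec': array([ 0.31974094, -0.23735725,  1.40771863])}
top {'intrinsics': array([[439.05188839,   0.        , 282.32796016],
       [  0.        , 439.05188839, 203.55408641],
       [  0.        ,   0.        ,   1.        ]]), 'rvec': array([ 2.21731087, -1.96140899,  0.22140558]), 'tvec': array([-0.06661037,  0.63357173,  1.03589573])}
```

View pics/scene0.png

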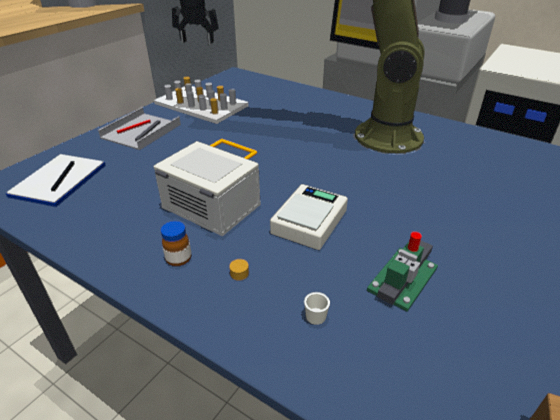

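View pics/top0.png

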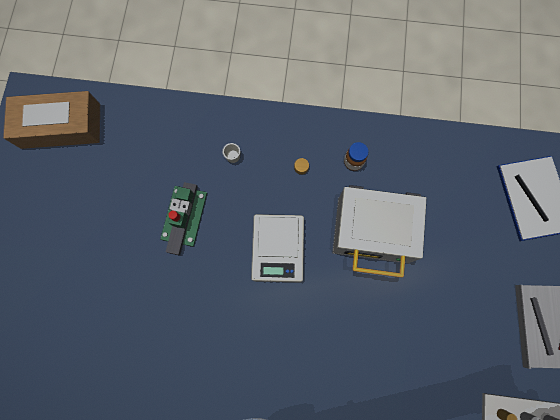

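The top view shows the vise (knob about 174,216), balance (278,248), and chamber with its yellow handle (379,270). The jar, brass disc and crucible stand at the far side.

```bash
cat > h.py <<'E'
import cv2,numpy as np
from workcell import manip
def cam(n):
    m=manip.camera_model(n); return m['intrinsics'],cv2.Rodrigues(np.array(m['rvec']))[0],np.array(m['tvec']).ravel()
def plane(n,uv,z):
    K,R,t=cam(n); uv=np.atleast_2d(uv).astype(float)
    d=np.c_[uv,np.ones(len(uv))]@np.linalg.inv(K).T@R; c=-R.T@t
    return c+d*((z-c[2])/d[:,2])[:,None]
def proj(n,P):
    K,R,t=cam(n); q=(np.atleast_2d(P)@R.T+t)@K.T; return q[:,:2]/q[:,2:]
def cloud(n,d):
    K,R,t=cam(n); v,u=np.mgrid[:d.shape[0],:d.shape[1]]
    p=np.stack([(u-K[0,2])/K[0,0]*d,(v-K[1,2])/K[1,1]*d,d],-1); return (p-t)@R
def tri(a,b):
    P=[];x=[]
    for n,uv in(('scene',a),('top',b)):
        K,R,t=cam(n);P.append(K@np.c_[R,t]);x.append(np.array(uv,float).reshape(2,1))
    X=cv2.triangulatePoints(P[0],P[1],x[0],x[1]);return (X[:3]/X[3]).ravel()
def blobs(img,lo,hi,amin=15):
    hsv=cv2.cvtColor(img,cv2.COLOR_BGR2HSV); m=cv2.inRange(hsv,np.array(lo),np.array(hi))
    n,l,s,c=cv2.connectedComponentsWithStats(m); return m,[(s[i].tolist(),c[i].round(1).tolist()) for i in range(1,n) if s[i][4]>=amin]
E
python3 - <<'E'
from h import *
for n in("scene","top"):
    p=cv2.imread(f"pics/{n}0.png")
    for nm,lo,hi in(("red",(0,150,100),(7,255,255)),("yellow",(18,120,100),(32,255,255)),("green",(45,80,40),(85,255,255)),("blue",(108,200,100),(125,255,255))):
        print(n,nm,blobs(p,lo,hi)[1])
p=cv2.imread("pics/top0.png"); c=p[175:265,150:215]; cv2.imwrite("pics/v_top.png",cv2.resize(c,None,fx=6,fy=6,interpolation=cv2.INTER_CUBIC))
c=p[180:290,235:435]; cv2.imwrite("pics/b_top.png",cv2.resize(c,None,fx=4,fy=4,interpolation=cv2.INTER_CUBIC))
p=cv2.imread("pics/scene0.png"); c=p[225:310,360:445]; cv2.imwrite("pics/v_sc.png",cv2.resize(c,None,fx=6,fy=6,interpolation=cv2.INTER_CUBIC))
E
```

```text
scene red [([117, 120, 33, 13, 86], [133.0, 126.0]), ([409, 233, 12, 19, 145], [414.5, 241.6])]
scene yellow [([335, 0, 42, 41, 498], [353.8, 29.8]), ([87, 18, 12, 6, 21], [91.7, 20.9]), ([184, 77, 6, 7, 29], [186.3, 79.4]), ([197, 87, 5, 7, 22], [198.9, 89.2]), ([217, 86, 6, 9, 30], [220.0, 88.9]), ([175, 88, 6, 15, 31], [178.2, 93.3]), ([210, 98, 7, 16, 69], [213.9, 105.0]), ([210, 139, 47, 20, 197], [235.9, 146.9]), ([230, 259, 18, 21, 308], [238.8, 268.8])]
scene green [([313, 190, 23, 11, 131], [323.6, 194.8]), ([403, 243, 21, 19, 98], [415.4, 251.7]), ([367, 251, 42, 45, 766], [390.6, 275.0]), ([394, 259, 44, 52, 725], [415.1, 285.6])]
scene blue [([161, 222, 24, 19, 290], [172.5, 230.5])]
top red [([169, 211, 8, 8, 58], [172.4, 214.4])]
top yellow [([295, 158, 14, 14, 157], [301.4, 164.8]), ([349, 249, 56, 28, 344], [377.1, 267.0]), ([507, 414, 10, 6, 48], [511.3, 416.9])]
top green [([171, 186, 20, 14, 178], [180.9, 193.0]), ([183, 190, 24, 56, 541], [194.4, 218.0]), ([161, 209, 23, 32, 235], [170.5, 224.7])]
top blue []
```

```bash
python3 - <<'E'
from h import *
d=np.load("pics/top0.npy"); P=cloud("top",d)
def fit(sel,box,nm):
    m=np.zeros(d.shape,bool);u0,u1,v0,v1=box;m[v0:v1,u0:u1]=1
    q=P[m&sel&(d>0)]; 
    if len(q)<5: print(nm,len(q));return
    r=cv2.minAreaRect((q[:,:2]*1000).astype(np.float32)); print(nm,len(q),np.median(q[:,2]).round(4),[np.round(x,1) for x in r])
Z=P[...,2]
print("table z",np.median(Z[300:380,100:250]))
fit((Z>.035)&(Z<.065),(235,320,200,295),"balance")
fit((Z>.05)&(Z<.065),(235,320,200,295),"pan")
fit((Z>.1)&(Z<.135),(320,440,170,265),"lid")
fit((Z>.105)&(Z<.135),(340,420,262,285),"handle")
fit((Z>.058)&(Z<.08),(150,215,170,265),"vise tops")
fit((Z>.095)&(Z<.12),(150,215,170,265),"knob")
fit((Z>.02),(210,260,130,175),"cruc");fit((Z>.015),(285,325,145,185),"std");fit((Z>.05),(330,380,130,172),"jar")
E
```

```text
table z -0.001073183461161658
balance 3380 0.0474 [array([530.9,   9.8]), array([170.3, 129.9]), np.float64(5.5)]
pan 1496 0.0539 [array([535.6,  12.2]), array([140.6, 102.6]), np.float64(4.3)]
lid 5446 0.123 [array([ 598.1, -232.6]), array([200.4, 192.8]), np.float64(89.5)]
handle 292 0.1201 [array([ 499. , -232.2]), array([ 34.7, 119.8]), np.float64(4.8)]
vise tops 519 0.0705 [array([600.3, 272.3]), array([46. , 97.5]), np.float64(84.6)]
knob 71 0.1086 [array([569.8, 270.3]), array([21.4, 18.7]), np.float64(4.8)]
cruc 146 0.0382 [array([771.4, 166.2]), array([46.1, 43.4]), np.float64(8.2)]
std 168 0.0236 [array([760.8, -25.5]), array([39.6, 35.3]), np.float64(6.7)]
jar 392 0.083 [array([ 794.7, -164.9]), array([51.9, 51.4]), np.float64(17.4)]
```

View pics/v_top.png

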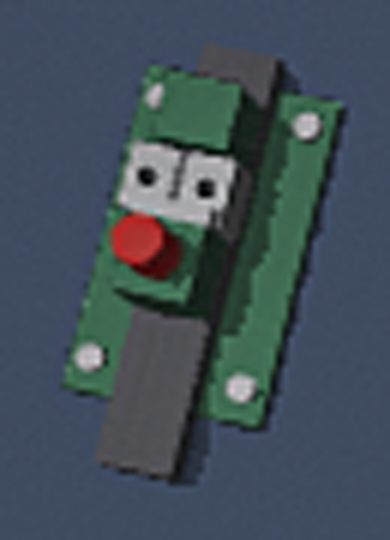

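View pics/b_top.png

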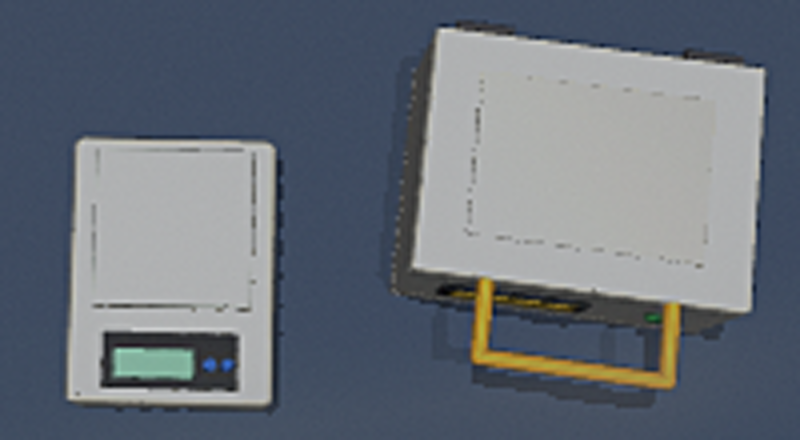

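View pics/v_sc.png

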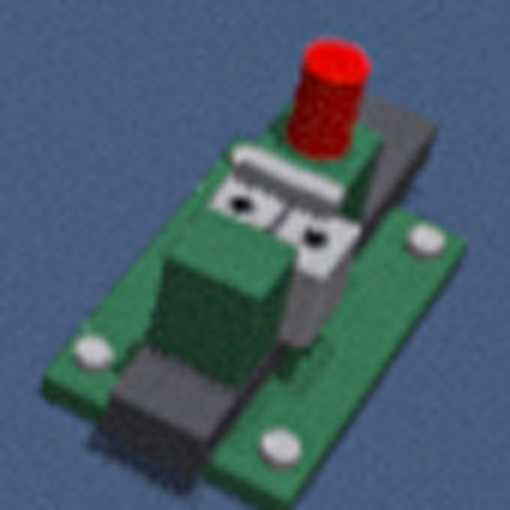

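```bash
python3 - <<'E'
from h import *
def yaw(a,b): d=b-a; return np.degrees(np.arctan2(d[1],d[0])).round(2)
p=cv2.imread("pics/top0.png"); hsv=cv2.cvtColor(p,cv2.COLOR_BGR2HSV)
# pan corners
off=lambda L,o,f:(np.array(L,float)+.5)/f-.5+np.array(o)
pan=plane("top",off([(93,148),(257,150),(250,308),(92,305)],(235,180),4),.055)
print("pan",pan.mean(0).round(4),"yaws",yaw(pan[3],pan[0]),yaw(pan[2],pan[1]),[np.linalg.norm(pan[i]-pan[(i+1)%4]).round(4) for i in range(4)])
bal=plane("top",off([(76,140),(275,145),(271,406),(68,400)],(235,180),4),.045)
print("bal",bal.mean(0).round(4),"yaws",yaw(bal[3],bal[0]),yaw(bal[2],bal[1]),yaw(bal[1],bal[0])-90,yaw(bal[2],bal[3])-90)
lid=plane("top",off([(440,28),(765,67),(751,313),(414,269)],(235,180),4),.124)
print("lid",lid.mean(0).round(4),"yaws",yaw(lid[3],lid[0]),yaw(lid[2],lid[1]),yaw(lid[1],lid[0])-90,yaw(lid[2],lid[3])-90,[np.linalg.norm(lid[i]-lid[(i+1)%4]).round(4) for i in range(4)],lid.round(4))
h=plane("top",off([(480,358),(670,381)],(235,180),4),.118); print("handle",h.round(4),h.mean(0),yaw(h[1],h[0])-90,np.linalg.norm(h[0]-h[1]))
cp=plane("top",off([(133,142),(238,157),(221,222),(118,205)],(150,175),6),.064)
print("coupon",cp.mean(0).round(4),cp.round(4),"yaws",yaw(cp[1],cp[0])-90,yaw(cp[2],cp[3])-90,yaw(cp[3],cp[0]),yaw(cp[2],cp[1]))
fj=plane("top",off([(150,67),(245,83),(231,152),(136,138)],(150,175),6),.074)
print("fj",fj.mean(0).round(4),"yaws",yaw(fj[1],fj[0])-90,yaw(fj[2],fj[3])-90,yaw(fj[3],fj[0]),yaw(fj[2],fj[1]),[np.linalg.norm(fj[i]-fj[(i+1)%4]).round(4) for i in range(4)])
sc=plane("top",off([(155,96),(307,126),(241,388),(89,357)],(150,175),6),.012)
print("screws",sc.mean(0).round(4),yaw(sc[3],sc[0]),yaw(sc[2],sc[1]),yaw(sc[1],sc[0])-90,yaw(sc[2],sc[3])-90)
kt=plane("top",off([(138,238)],(150,175),6),.110); print("knob top",kt.round(4))
p2=cv2.imread("pics/scene0.png")
ks=plane("scene",off([(337,62)],(360,225),6),.110); print("knob top scene",ks.round(4), "tri",tri(off([(337,62)],(360,225),6)[0],off([(138,238)],(150,175),6)[0]).round(4))
fs=plane("scene",off([(190,205),(298,250),(265,298),(163,256)],(360,225),6),.074); print("fj scene",fs.mean(0).round(4),fs.round(4),yaw(fs[1],fs[0])-90,yaw(fs[3],fs[0]),yaw(fs[2],fs[3])-90)
ss=plane("scene",off([(93,352),(280,447),(426,240)],(360,225),6),.012);print(ss.round(4),sc.round(4))
E
```

```text
pan [0.5553 0.0125 0.055 ] yaws 7.39 4.05 [np.float64(0.1045), np.float64(0.1006), np.float64(0.0986), np.float64(0.0999)]
bal [0.5292 0.0097 0.045 ] yaws 6.15 5.55 5.519999999999996 5.349999999999994
lid [ 0.6108 -0.2328  0.124 ] yaws -0.73 -0.33 -0.14000000000000057 -0.4899999999999949 [np.float64(0.1966), np.float64(0.1492), np.float64(0.1976), np.float64(0.148)] [[ 0.6853 -0.1352  0.124 ]
 [ 0.6849 -0.3318  0.124 ]
 [ 0.5357 -0.3309  0.124 ]
 [ 0.5374 -0.1333  0.124 ]]
handle [[ 0.491  -0.1771  0.118 ]
 [ 0.4912 -0.288   0.118 ]] [ 0.491096   -0.23254372  0.118     ] 0.12999999999999545 0.11085047250505636
coupon [0.6037 0.2717 0.064 ] [[0.6184 0.2935 0.064 ]
 [0.6173 0.248  0.064 ]
 [0.5886 0.2503 0.064 ]
 [0.5906 0.2949 0.064 ]] yaws -1.3100000000000023 -2.5 -2.86 -4.64
fj [0.633  0.2689 0.074 ] yaws -2.819999999999993 -1.5600000000000023 -0.65 -1.43 [np.float64(0.0413), np.float64(0.0304), np.float64(0.0409), np.float64(0.0313)]
screws [0.5888 0.2719 0.012 ] -3.71 -4.41 -4.409999999999997 -4.489999999999995
knob top [[0.5695 0.2709 0.11  ]]
knob top scene [[0.5665 0.2728 0.11  ]] tri [0.5689 0.2719 0.1112]
fj scene [0.6318 0.2668 0.074 ] [[0.6181 0.2482 0.074 ]
 [0.6188 0.2852 0.074 ]
 [0.645  0.2839 0.074 ]
 [0.6451 0.2498 0.074 ]] -181.01999999999998 -176.55 -179.87
[[0.6375 0.2311 0.012 ]
 [0.643  0.2994 0.012 ]
 [0.5223 0.3092 0.012 ]] [[0.6515 0.3026 0.012 ]
 [0.6461 0.2327 0.012 ]
 [0.5262 0.242  0.012 ]
 [0.5316 0.3104 0.012 ]]
```

```bash
cat >> h.py <<'E'
def to(*wps,yaw=None):
    s=manip.get_state(); R=cv2.Rodrigues(np.array(s['tcp_rot']))[0]; p=np.array(s['tcp_pos'])
    y=np.degrees(np.arctan2(R[1,0],R[0,0]))
    print("t",round(s['t'],2),"tcp",(p*1000).round(1),"yaw",y.round(2),"tilt",np.degrees(np.arccos(-R[2,2])).round(2),"F",np.round(s['wrist_force'],1),"open",round(s['opening']*1000,1),"q",np.round(s['qpos'],2))
    if yaw is not None:
        print("turn",round(y-yaw,2)); a=np.radians(yaw)
        R=np.array([[np.cos(a),np.sin(a),0],[np.sin(a),-np.cos(a),0],[0,0,-1]])
    for w in wps:
        w=np.array(w)/1000; d=R.T@(w-p)*1000; print("to",w*1000,"delta",d.round(1),"rows",np.abs(d).max()/62.5); p=w
E
python3 -c "
from h import *
to((500,-250,230),(569,271.5,170),(569,271.5,88),yaw=-4.4)
K,R,t=cam('top');print(-R.T@t)"
```

```text
t 0.1 tcp [ 196.7 -619.   230.3] yaw 17.64 tilt 0.1 F [-0.5 -0.4 -1. ] open 85.2 q [ 1.28  0.32 -0.07  1.45  0.02  1.37 -0.06]
turn 22.04
to [ 500. -250.  230.] delta [ 2.741e+02 -3.912e+02  3.000e-01] rows 6.2590141139797275
to [569.  271.5 170. ] delta [  28.8 -525.3   60. ] rows 8.404105971633431
to [569.  271.5  88. ] delta [ 0.  0. 82.] rows 1.3120000000000003
[ 0.38832937 -0.02288233  1.15221818]
```

Emit:
send_rows(targets="0 0 0 7.3 60; 0 0 0 7.4 60; 0 0 0 7.3 60; 27 -39 0 0 60; 27 -39 0 0 60", force=40)

```text
t: 0.72
tcp_pos: [0.2569, -0.5449, 0.2305]
tcp_rot: [-3.138, 0.122, 0.001]
wrist_force: [1.2, 0.3, 0.8]
opening: 0.0599
```

Emit:
send_rows(targets="36 -51 0 0 60; 36 -51 0 0 60; 36 -51 0 0 60; 36 -51 0 0 60; 36 -51 0 0 60")

```text
t: 1.35
tcp_pos: [0.4564, -0.3035, 0.2311]
tcp_rot: [3.139, -0.12, -0.0]
wrist_force: [-0.0, -0.5, -0.1]
opening: 0.0599
```

```bash
python3 -c "
from h import *
to((500,-250,230),(569,271.5,170),(569,271.5,88),yaw=-4.4)"
```

```text
t 1.35 tcp [ 456.4 -303.5  231.1] yaw -4.37 tilt 0.02 F [-0.  -0.5 -0.1] open 59.9 q [ 0.81  0.12 -0.3   1.7   0.04  1.33 -1.14]
turn 0.03
to [ 500. -250.  230.] delta [ 39.4 -56.7   1.1] rows 0.9065265230330035
to [569.  271.5 170. ] delta [  28.8 -525.3   60. ] rows 8.404105971633431
to [569.  271.5  88. ] delta [ 0.  0. 82.] rows 1.3120000000000003
```

Emit:
send_rows(targets="7 -58 0 0 60; 7 -58 0 0 60; 7 -58 0 0 60; 7 -58 0 0 60; 7 -58 0 0 60")

```text
t: 1.98
tcp_pos: [0.5124, -0.017, 0.2311]
tcp_rot: [3.139, -0.12, -0.0]
wrist_force: [0.8, -0.1, -0.2]
opening: 0.0599
```

Emit:
send_rows(targets="7 -58 10 0 60; 7 -58 10 0 60; 7 -50 10 0 60; 6 -40 10 0 60; 6 -20 10 0 60")

```text
t: 2.6
tcp_pos: [0.5619, 0.2072, 0.1805]
tcp_rot: [-3.138, 0.114, 0.002]
wrist_force: [0.4, 0.1, 0.7]
opening: 0.06
```

```bash
python3 -c "
from h import *
to((569,271.5,130),(569,271.5,88),yaw=-4.4)"
```

```text
t 2.6 tcp [561.9 207.2 180.5] yaw -4.16 tilt 0.09 F [0.4 0.1 0.7] open 60.0 q [ 0.19  0.32 -0.71  1.63  0.21  1.27 -2.2 ]
turn 0.24
to [569.  271.5 130. ] delta [  2.1 -64.7  50.5] rows 1.0347889973118083
to [569.  271.5  88. ] delta [ 0.  0. 42.] rows 0.6720000000000002
```

Emit:
send_rows(targets="1 -32 15 0.2 60; 1 -26 15 0 60; 0 -7 15 0 60; 0 0 3 0 60; 0 0 0 0 60")

```text
t: 3.22
tcp_pos: [0.57, 0.267, 0.1331]
tcp_rot: [3.138, -0.128, -0.0]
wrist_force: [0.9, 0.1, -0.6]
opening: 0.0601
```

```bash
python3 -c "
from h import *
to((569,271.5,130),(569,271.5,82),yaw=-4.4)
for n in('scene','top'):
    p,d=manip.capture(n); uv=proj(n,manip.get_state()['tcp_pos'])[0].astype(int); c=p[uv[1]-60:uv[1]+60,uv[0]-70:uv[0]+70]; cv2.imwrite(f'pics/k1{n}.png',cv2.resize(c,None,fx=4,fy=4,interpolation=cv2.INTER_CUBIC)); print(uv)
"
```

```text
t 3.23 tcp [570.  267.  133.1] yaw -4.66 tilt 0.07 F [ 0.9  0.1 -0.6] open 60.1 q [ 0.07  0.43 -0.7   1.61  0.29  1.21 -2.34]
turn -0.26
to [569.  271.5 130. ] delta [-1.4 -4.4  3.1] rows 0.0698481257853205
to [569.  271.5  82. ] delta [ 0.  0. 48.] rows 0.768
[414 225]
[171 212]
```

View pics/k1scene.png

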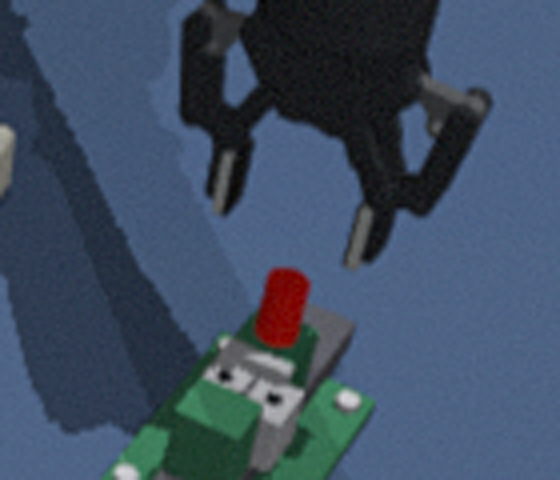

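The gripper (tips at about 225,210 and 355,262 in the crop) stands above the red knob (285,305) and brackets it. I'm going down to pinch it.

Emit:
send_rows(targets="-1 -4 20 -0.2 60; 0 0 20 0 60; 0 0 11 0 60; 0 0 0 0 50; 0 0 0 0 0", force=40)

```text
t: 3.95
tcp_pos: [0.5693, 0.273, 0.0826]
tcp_rot: [-3.139, 0.119, -0.001]
wrist_force: [0.4, -0.4, -0.5]
opening: 0.0325
```

Emit:
send_rows(targets="0 0 0 0 0; 0 0 0 0 0; 0 0 0 0 0; 0 0 0 0 0; 0 0 0 0 0")

```text
t: 4.58
tcp_pos: [0.5693, 0.2715, 0.0831]
tcp_rot: [3.137, -0.121, 0.001]
wrist_force: [-2.7, -4.6, 5.8]
opening: 0.0206
```

```bash
python3 -c "
from h import *
to((569-35,271.5+3,82),yaw=-4.4)"
```

```text
t 4.58 tcp [569.3 271.5  83.1] yaw -4.41 tilt 0.13 F [-2.7 -4.6  5.8] open 20.6 q [ 0.05  0.48 -0.68  1.65  0.33  1.13 -2.37]
turn -0.01
to [534.  274.5  82. ] delta [-35.5  -0.3   1.1] rows 0.567306890934948
```

Emit:
send_rows(targets="-6 0 0 0 0; -8 0 0 0 0; -8 0 0 0 0; -8 0 0 0 0; -4 0 0 0 0")

```text
t: 5.2
tcp_pos: [0.5368, 0.2741, 0.0831]
tcp_rot: [3.138, -0.121, 0.006]
wrist_force: [2.8, -4.9, 3.1]
opening: 0.0209
```

Emit:
send_rows(targets="-2 0 0 0 0; -1 0 0 0 0; -1 0 0 0 0; 0 0 0 0 0; 0 0 0 0 0")

```text
t: 5.82
tcp_pos: [0.5344, 0.2743, 0.0831]
tcp_rot: [3.139, -0.122, 0.01]
wrist_force: [6.2, -3.9, 1.1]
opening: 0.0206
```

```bash
python3 -c "
from h import *
to((569-35,271.5+3,82),yaw=-4.4)"
```

```text
t 5.83 tcp [534.4 274.3  83.1] yaw -4.47 tilt 0.35 F [ 6.2 -3.9  1.1] open 20.6 q [ 0.06  0.42 -0.7   1.73  0.3   1.1  -2.39]
turn -0.07
to [534.  274.5  82. ] delta [-0.4 -0.2  1.1] rows 0.018164409357746436
```

Emit:
send_rows(targets="-2 0 0 0 0; -2 0 0 0 0; 0 0 0 0 0; 0 0 0 0 0; 0 0 0 0 0")

```text
t: 6.45
tcp_pos: [0.5344, 0.2743, 0.0832]
tcp_rot: [-3.137, 0.124, -0.02]
wrist_force: [16.9, -0.8, -6.6]
opening: 0.0208
```

```bash
python3 -c "
from h import *
to((569-35,271.5+3,82),yaw=-4.4)"
```

```text
t 6.45 tcp [534.4 274.3  83.2] yaw -4.55 tilt 0.75 F [16.9 -0.8 -6.6] open 20.8 q [ 0.06  0.41 -0.7   1.74  0.3   1.09 -2.39]
turn -0.15
to [534.  274.5  82. ] delta [-0.4 -0.2  1.2] rows 0.019335168240142805
```

The jaw is at its stop: it travelled 35.0 mm and the force rose to 17 N without further motion. I'm taking the push off, opening the fingers and rising.

Emit:
send_rows(targets="3 0 0 0 0; 3 0 0 0 0; 0 0 0 0 60; 0 0 0 0 60; 0 0 0 0 60")

```text
t: 7.08
tcp_pos: [0.5325, 0.2764, 0.0821]
tcp_rot: [-3.139, 0.118, 0.001]
wrist_force: [-0.1, -0.0, -0.6]
opening: 0.0599
```

Emit:
send_rows(targets="0 0 -15 0 70; 0 0 -30 0 70; 0 0 -20 0 70; 20 0 0 0 70; 20 0 0 0 70")

```text
t: 7.7
tcp_pos: [0.5738, 0.2727, 0.1487]
tcp_rot: [-3.139, 0.119, -0.003]
wrist_force: [-0.3, 0.4, -0.2]
opening: 0.0698
```

```bash
python3 -c "
from h import *
to((603.5,271.5,140),yaw=-4.4)
for n in('scene','top'):
    p,d=manip.capture(n); cv2.imwrite(f'pics/k2{n}_full.png',p); uv=proj(n,(.59,.27,.07))[0].astype(int); c=p[uv[1]-60:uv[1]+60,uv[0]-70:uv[0]+70]; cv2.imwrite(f'pics/k2{n}.png',cv2.resize(c,None,fx=5,fy=5,interpolation=cv2.INTER_CUBIC)); print(uv)
"
```

```text
t 7.7 tcp [573.8 272.7 148.7] yaw -4.35 tilt 0.1 F [-0.3  0.4 -0.2] open 69.8 q [ 0.06  0.43 -0.7   1.58  0.29  1.24 -2.34]
turn 0.05
to [603.5 271.5 140. ] delta [29.7 -1.1  8.7] rows 0.475068475052594
[406 256]
[178 209]
```

View pics/k2scene.png

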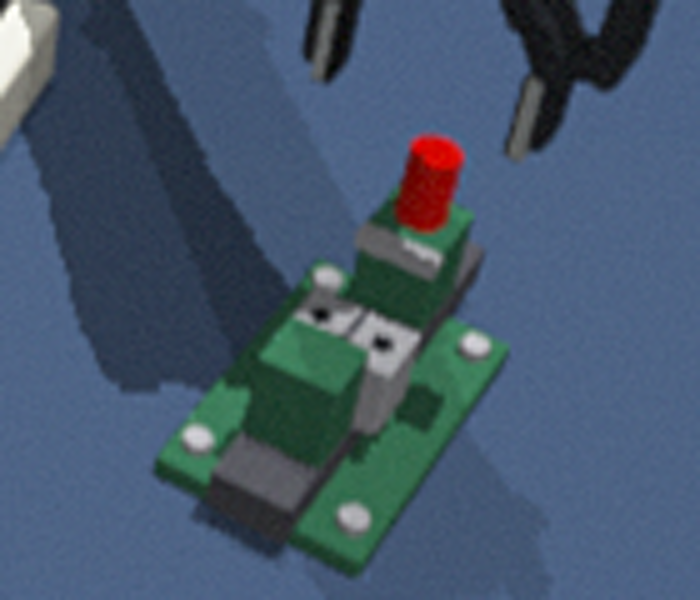

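View pics/k2top.png

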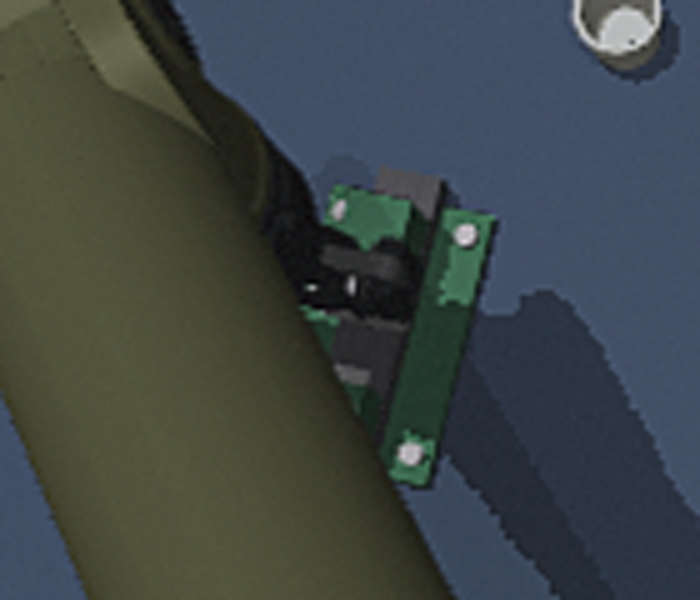

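The scene crop shows the jaw slid back with its knob at (432,180). The block still sits on the seat, its top at about (360,325), and its lip is now clear. I'll check the block's centre before descending.

```bash
python3 - <<'E'
from h import *
p=cv2.imread('pics/k2scene_full.png')
off=lambda L:(np.array(L,float)+.5)/5-.5+np.array([406-70,256-60])
# hole marks on block top (z .064), dark dots
h=plane('scene',off([(320,314),(382,343)]),.064); print(h.round(4),h.mean(0).round(4))
t=plane('top',(np.array([(147,176),(206,188)])+.5)/6-.5+np.array([150,175]),.064); print('top0',t.round(4),t.mean(0).round(4))
# block's outer vertical side lower edge/right top corner in scene
r=plane('scene',off([(413,350)]),.064); print('right corner',r.round(4))
to((603.5,270,140),(603.5,270,31),yaw=-4.4)
E
```

```text
[[0.5973 0.2592 0.064 ]
 [0.5996 0.2857 0.064 ]] [0.5985 0.2724 0.064 ]
top0 [[0.6045 0.2849 0.064 ]
 [0.6024 0.2591 0.064 ]] [0.6034 0.272  0.064 ]
right corner [[0.5967 0.2973 0.064 ]]
t 7.8 tcp [575.1 271.5 147.8] yaw -4.51 tilt 0.08 F [ 0.4 -0.1 -0. ] open 70.1 q [ 0.06  0.43 -0.7   1.57  0.29  1.24 -2.34]
turn -0.11
to [603.5 270.  140. ] delta [28.5 -0.7  7.8] rows 0.4556065937823433
to [603.5 270.   31. ] delta [  0.   0. 109.] rows 1.7440000000000002
```

Emit:
send_rows(targets="14 -1 10 0 70; 13 -1 20 0 70; 0 0 20 0 70; 0 0 20 0 70; 0 0 10 0 70")

```text
t: 8.43
tcp_pos: [0.5986, 0.2723, 0.0652]
tcp_rot: [3.138, -0.118, -0.004]
wrist_force: [-0.3, -0.1, 0.6]
opening: 0.0701
```

```bash
python3 -c "
from h import *
to((602,271.5,31),yaw=-4.4)
p,d=manip.capture('scene'); c=p[196:316,336:476]; cv2.imwrite('pics/k3.png',cv2.resize(c,None,fx=5,fy=5,interpolation=cv2.INTER_CUBIC))
"
```

```text
t 8.43 tcp [598.6 272.3  65.2] yaw -4.31 tilt 0.16 F [-0.3 -0.1  0.6] open 70.1 q [ 0.03  0.55 -0.66  1.59  0.36  1.13 -2.36]
turn 0.09
to [602.  271.5  31. ] delta [ 3.5  0.5 34.2] rows 0.5476203601780267
```

View pics/k3.png

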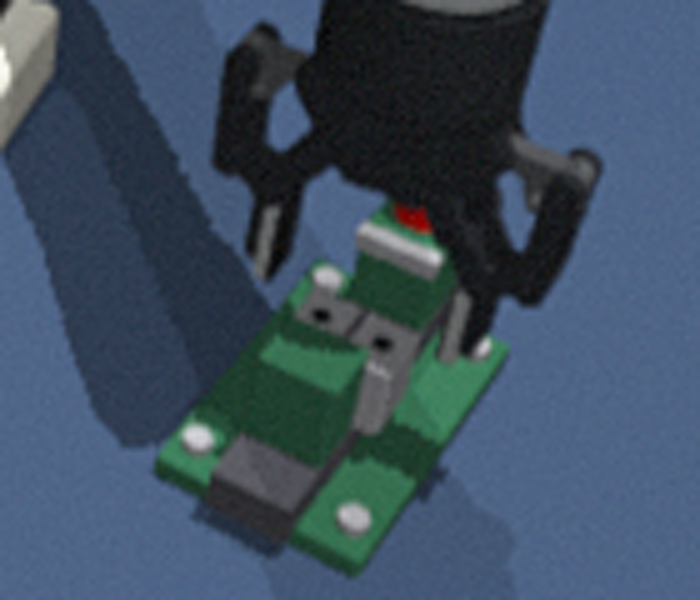

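The fingers (tips near 262,270 and 450,355 in the crop) straddle the block ends. I'm going down and closing.

Emit:
send_rows(targets="3 0 14 0 70; 1 0 14 0 70; 0 0 6 0 70; 0 0 0 0 60; 0 0 0 0 50")

```text
t: 9.1
tcp_pos: [0.6043, 0.2724, 0.0337]
tcp_rot: [-3.139, 0.119, -0.001]
wrist_force: [-0.7, 0.3, 0.7]
opening: 0.0498
```

Emit:
send_rows(targets="0 0 0 0 40; 0 0 0 0 35; 0 0 0 0 30; 0 0 0 0 30; 0 0 0 0 30", force=60)

```text
t: 9.72
tcp_pos: [0.6046, 0.2724, 0.0341]
tcp_rot: [-3.139, 0.12, -0.002]
wrist_force: [0.1, -0.6, 5.4]
opening: 0.0447
```

```bash
python3 -c "
from h import *
to((602,271.5,130),yaw=-4.4)"
```

```text
t 9.72 tcp [604.6 272.4  34.1] yaw -4.37 tilt 0.07 F [ 0.1 -0.6  5.4] open 44.7 q [ 0.02  0.59 -0.64  1.6   0.39  1.08 -2.37]
turn 0.03
to [602.  271.5 130. ] delta [ -2.5   1.1 -95.9] rows 1.5343627910766497
```

Emit:
send_rows(targets="0 0 0 0 30; 0 0 -3 0 30; 0 0 -6 0 30; 0 0 -12 0 30; 0 0 -12 0 30", force=80)

```text
t: 10.35
tcp_pos: [0.604, 0.2722, 0.067]
tcp_rot: [-3.139, 0.119, 0.0]
wrist_force: [0.6, 0.6, -3.6]
opening: 0.045
```

Emit:
send_rows(targets="0 0 -16 0 30; 0 0 -20 0 30; 0 0 -20 0 30; 0 0 -15 0 30; 0 0 0 0 30")

```text
t: 10.98
tcp_pos: [0.6049, 0.2727, 0.1392]
tcp_rot: [-3.138, 0.12, -0.004]
wrist_force: [0.0, -0.2, -4.0]
opening: 0.0447
```

```bash
python3 -c "
from h import *
to((555.3,12.5,130),yaw=5.5)
p,d=manip.capture('scene'); c=p[146:296,316:491]; cv2.imwrite('pics/k4.png',cv2.resize(c,None,fx=4,fy=4,interpolation=cv2.INTER_CUBIC))
"
```

```text
t 10.97 tcp [604.9 272.7 139.2] yaw -4.37 tilt 0.18 F [ 0.  -0.2 -4. ] open 44.7 q [ 0.05  0.49 -0.68  1.51  0.32  1.25 -2.33]
turn -9.87
to [555.3  12.5 130. ] delta [-74.3 254.3   9.2] rows 4.068330692177706
```

View pics/k4.png

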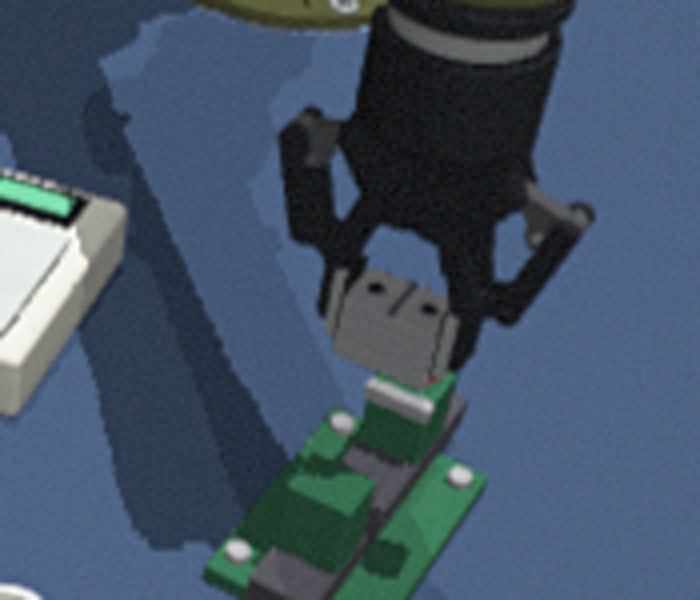

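The block (about 390,325 in the crop) is held level and clear of the vise, with a 4 N load. I'm carrying it to the pan.

Emit:
send_rows(targets="0 0 0 -5 30; 0 0 0 -4.9 30; -10 33 0 0 30; -13 45 0 0 30; -13 45 0 0 30")

```text
t: 11.65
tcp_pos: [0.579, 0.1447, 0.1359]
tcp_rot: [3.138, 0.153, -0.003]
wrist_force: [0.4, -0.5, -3.2]
opening: 0.0449
```

Emit:
send_rows(targets="-13 45 0 0 30; -13 45 0 0 30; -9 30 0 0 30; -3 11 0 0 30; 0 0 0 0 30")

```text
t: 12.28
tcp_pos: [0.5547, 0.0123, 0.1368]
tcp_rot: [-3.137, -0.15, 0.001]
wrist_force: [0.1, 1.4, -3.6]
opening: 0.0449
```

```bash
python3 -c "
from h import *
to((555.3,12.5,100),(555.3,12.5,62),yaw=5.5)"
```

```text
t 12.28 tcp [554.7  12.3 136.8] yaw 5.49 tilt 0.05 F [ 0.1  1.4 -3.6] open 44.9 q [ 0.54  0.25 -0.69  1.79  0.17  1.16 -1.68]
turn -0.01
to [555.3  12.5 100. ] delta [ 0.6 -0.2 36.8] rows 0.5895666567350677
to [555.3  12.5  62. ] delta [ 0.  0. 38.] rows 0.6080000000000001
```

Emit:
send_rows(targets="1 0 20 0 30; 0 0 20 0 30; 0 0 18 0 30; 0 0 10 0 30; 0 0 3 0 30")

```text
t: 12.9
tcp_pos: [0.5554, 0.0125, 0.0652]
tcp_rot: [-3.138, -0.152, 0.002]
wrist_force: [-0.2, 1.1, -3.0]
opening: 0.0452
```

```bash
python3 -c "
from h import *
to((555.3,12.5,59),yaw=5.5)
for n in('scene','top'):
    p,d=manip.capture(n); uv=proj(n,(.555,.012,.06))[0].astype(int); c=p[uv[1]-60:uv[1]+60,uv[0]-70:uv[0]+70]; cv2.imwrite(f'pics/k5{n}.png',cv2.resize(c,None,fx=5,fy=5,interpolation=cv2.INTER_CUBIC)); print(uv)
"
```

```text
t 12.9 tcp [555.4  12.5  65.2] yaw 5.55 tilt 0.09 F [-0.2  1.1 -3. ] open 45.2 q [ 0.5   0.34 -0.66  1.85  0.24  1.03 -1.73]
turn 0.05
to [555.3  12.5  59. ] delta [-0.1 -0.1  6.2] rows 0.09971056391955124
[304 208]
[278 236]
```

View pics/k5scene.png

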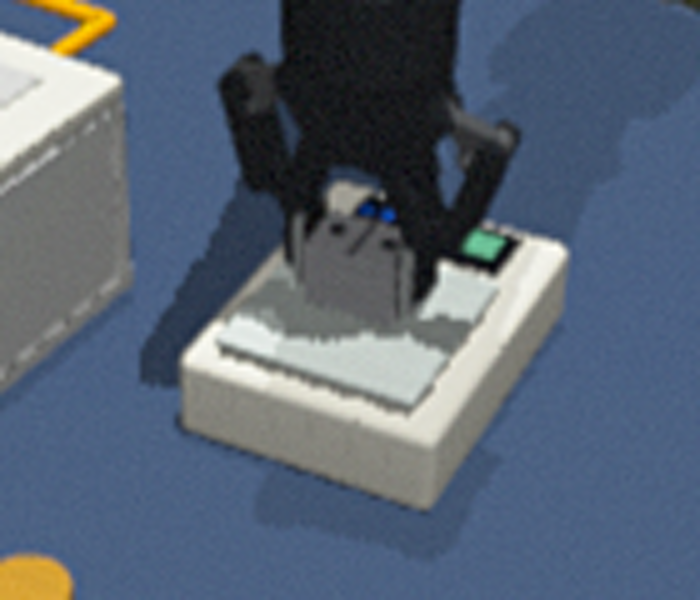

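```bash
python3 - <<'E'
from h import *
off=lambda L:(np.array(L,float)+.5)/5-.5+np.array([304-70,208-60])
print('block front lower edge',plane('scene',off([(303,303),(408,323)]),.061).round(4))
print('pan far edge',plane('scene',off([(217,347),(408,410)]),.055).round(4),'right corner',plane('scene',off([(498,285)]),.055).round(4))
E
```

```text
block front lower edge [[ 0.5681 -0.0076  0.061 ]
 [ 0.5546  0.0406  0.061 ]]
pan far edge [[ 0.6109 -0.0268  0.055 ]
 [ 0.6021  0.0682  0.055 ]] right corner [[0.4986 0.0579 0.055 ]]
```

Emit:
send_rows(targets="2 0 0 0 30; 2 0 1 0 30; 0 0 1 0 30; 0 0 1 0 30; 0 0 1 0 30")

```text
t: 13.62
tcp_pos: [0.5598, 0.0126, 0.0622]
tcp_rot: [3.138, 0.152, -0.0]
wrist_force: [0.3, -0.1, -3.3]
opening: 0.0447
```

Emit:
send_rows(targets="0 0 0.5 0 30; 0 0 0.5 0 30; 0 0 0.5 0 30; 0 0 0 0 30; 0 0 0 0 30")

```text
t: 14.25
tcp_pos: [0.5599, 0.0127, 0.0608]
tcp_rot: [3.138, 0.152, 0.0]
wrist_force: [0.2, -0.4, -3.2]
opening: 0.0448
```

Emit:
send_rows(targets="0 0 0.5 0 30; 0 0 0.5 0 30; 0 0 0.5 0 30; 0 0 0 0 30; 0 0 0 0 30")

```text
t: 14.88
tcp_pos: [0.5599, 0.0127, 0.0593]
tcp_rot: [3.138, 0.152, -0.0]
wrist_force: [0.6, -0.5, -3.8]
opening: 0.0449
```

Emit:
send_rows(targets="0 0 0.4 0 30; 0 0 0.4 0 30; 0 0 0.4 0 30; 0 0 0 0 30; 0 0 0 0 30")

```text
t: 15.5
tcp_pos: [0.5599, 0.0127, 0.0591]
tcp_rot: [3.137, 0.152, -0.0]
wrist_force: [-5.2, -0.3, 5.9]
opening: 0.0451
```

The block touched the pan at TCP z 59.1 mm, where the force went from -3.8 to +5.9 N. I'm releasing it.

Emit:
send_rows(targets="0 0 -0.5 0 46; 0 0 0 0 47; 0 0 0 0 50; 0 0 0 0 60; 0 0 0 0 70")

```text
t: 16.12
tcp_pos: [0.5599, 0.0126, 0.0586]
tcp_rot: [3.138, 0.152, 0.0]
wrist_force: [0.1, 0.2, 0.2]
opening: 0.0698
```

Emit:
send_rows(targets="0 0 -5 0 70; 0 0 -15 0 70; 0 0 -25 0 70; 0 0 -35 0 70; 0 0 -35 0 70")

```text
t: 16.75
tcp_pos: [0.56, 0.0128, 0.1758]
tcp_rot: [3.138, 0.152, 0.002]
wrist_force: [-0.4, -0.8, -0.4]
opening: 0.0703
```

```bash
python3 -c "
from h import *
to((491,-232.5,230),yaw=90)
for n in('scene','top'):
    p,d=manip.capture(n); cv2.imwrite(f'pics/k6{n}_full.png',p);uv=proj(n,(.555,.012,.06))[0].astype(int); c=p[uv[1]-50:uv[1]+50,uv[0]-60:uv[0]+60]; cv2.imwrite(f'pics/k6{n}.png',cv2.resize(c,None,fx=6,fy=6,interpolation=cv2.INTER_CUBIC)); print(uv)
"
```

```text
t 16.75 tcp [560.   12.8 175.8] yaw 5.55 tilt 0.07 F [-0.4 -0.8 -0.4] open 70.3 q [ 0.54  0.23 -0.69  1.73  0.15  1.24 -1.66]
turn -84.45
to [ 491.  -232.5  230. ] delta [-245.3  -69.   -54.2] rows 3.9250904754514924
[304 208]
[278 236]
```

View pics/k6scene.png

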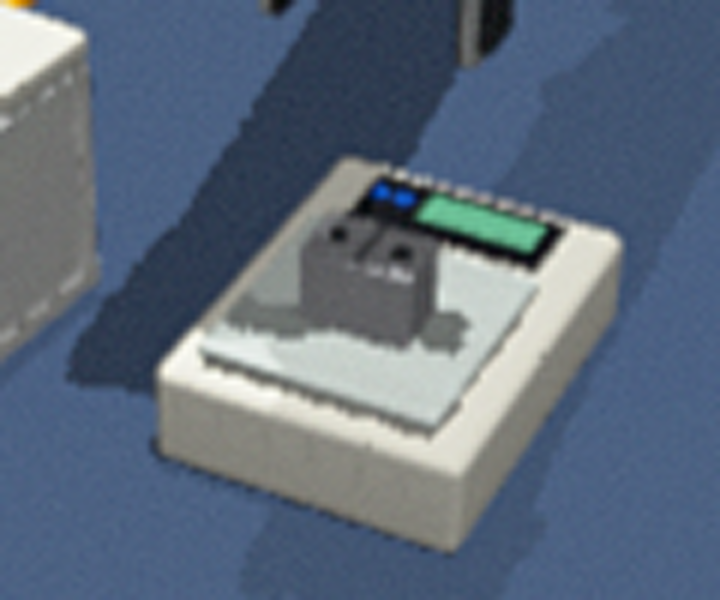

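View pics/k6top.png

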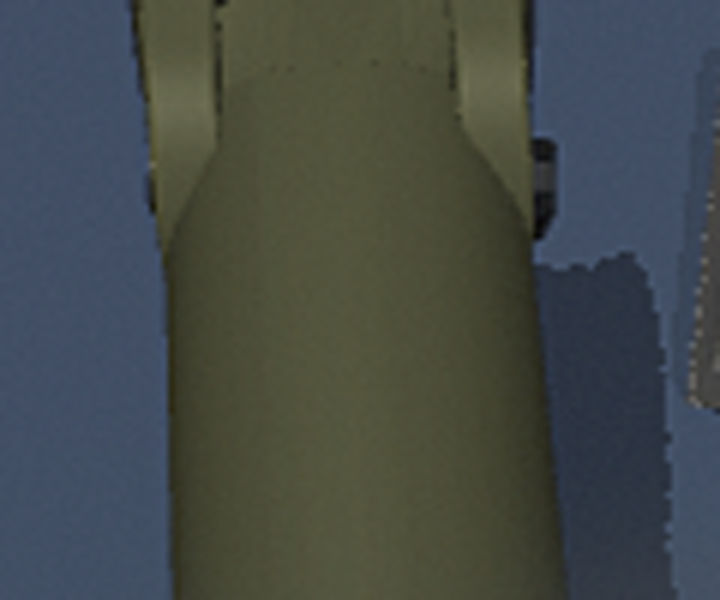

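The block stands flat on the pan, its lower edge at about (303,312)–(418,345) in the crop and the pan's far edge at (200,355)–(435,435). I'll check the centring from the top camera once the arm is away. Now I'm turning for the lid.

Emit:
send_rows(targets="0 0 -10 -10.6 40; 0 0 -10 -10.6 40; 0 0 -10 -10.6 40; 0 0 -10 -10.6 40; 0 0 -10 -10.6 40")

```text
t: 17.48
tcp_pos: [0.5597, 0.0127, 0.2241]
tcp_rot: [2.735, 1.544, -0.0]
wrist_force: [-0.1, -0.1, 0.2]
opening: 0.0402
```

Emit:
send_rows(targets="0 0 0 -10.6 40; 0 0 0 -10.6 40; 0 0 0 -10.2 40; -30 -8 0 0 40; -50 -14 0 0 40")

```text
t: 18.1
tcp_pos: [0.5378, -0.0658, 0.2239]
tcp_rot: [-2.217, -2.226, -0.002]
wrist_force: [0.0, -1.6, -0.4]
opening: 0.0399
```

```bash
python3 -c "
from h import *
to((487,-232.5,200),(487,-232.5,104),yaw=90)
"
```

```text
t 18.1 tcp [537.8 -65.8 223.9] yaw 90.22 tilt 0.06 F [ 0.  -1.6 -0.4] open 39.9 q [ 0.84  0.17 -0.84  1.71  0.13  1.32 -0.02]
turn 0.22
to [ 487.  -232.5  200. ] delta [-166.7  -50.8   23.9] rows 2.6666876107634736
to [ 487.  -232.5  104. ] delta [ 0.  0. 96.] rows 1.5360000000000003
```

Emit:
send_rows(targets="-45 -14 0 0.2 40; -50 -15 0 0 40; -40 -12 5 0 40; -22 -7 10 0 40; -9 -3 10 0 40")

```text
t: 18.73
tcp_pos: [0.4855, -0.2346, 0.1983]
tcp_rot: [2.229, 2.213, -0.001]
wrist_force: [0.6, 0.4, 0.4]
opening: 0.0395
```

```bash
python3 -c "
from h import *
to((487,-232.5,160),(487,-232.5,106),yaw=90)
for n in('scene','top'):
    p,d=manip.capture(n); cv2.imwrite(f'pics/k7{n}_full.png',p);uv=proj(n,(.49,-.232,.14))[0].astype(int); c=p[uv[1]-50:uv[1]+50,uv[0]-60:uv[0]+60]; cv2.imwrite(f'pics/k7{n}.png',cv2.resize(c,None,fx=5,fy=5,interpolation=cv2.INTER_CUBIC)); print(uv)
"
```

```text
t 18.73 tcp [ 485.5 -234.6  198.3] yaw 89.59 tilt 0.03 F [0.6 0.4 0.4] open 39.5 q [ 1.06  0.16 -0.72  1.75  0.11  1.27  0.31]
turn -0.41
to [ 487.  -232.5  160. ] delta [ 2.1  1.5 38.3] rows 0.6132411479374213
to [ 487.  -232.5  106. ] delta [ 0.  0. 54.] rows 0.8640000000000001
[236 138]
[380 271]
```

View pics/k7scene.png

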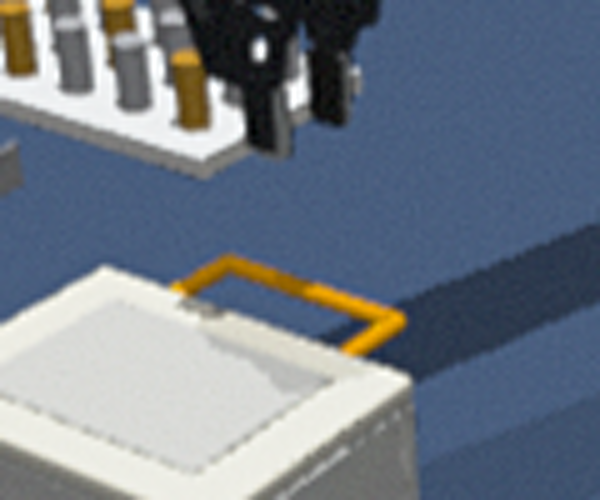

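View pics/k7top_full.png

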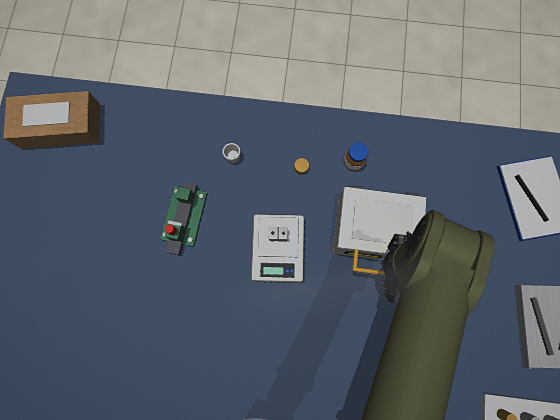

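Now the top view shows the block on the pan at about (278,234) and the jaw open. I'm measuring the block's centring and the handle.

```bash
python3 - <<'E'
from h import *
p=cv2.imread('pics/k7top_full.png'); c=p[205:290,245:312]; cv2.imwrite('pics/k8.png',cv2.resize(c,None,fx=7,fy=7,interpolation=cv2.INTER_CUBIC))
d=None
s=cv2.imread('pics/k7scene_full.png')
off=lambda L:(np.array(L,float)+.5)/5-.5+np.array([236-60,138-50])
print(plane('scene',off([(228,258),(402,320)]),.118).round(4))
E
```

```text
[[ 0.4812 -0.2913  0.118 ]
 [ 0.4839 -0.1755  0.118 ]]
```

View pics/k8.png

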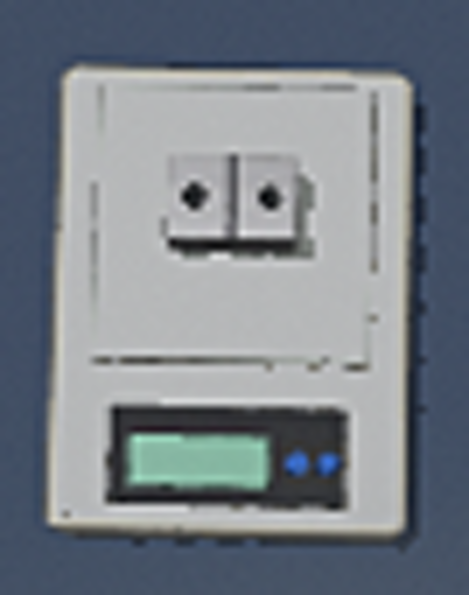

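```bash
python3 - <<'E'
from h import *
off=lambda L:(np.array(L,float)+.5)/7-.5+np.array([245,205])
h=plane('top',off([(195,195),(270,197)]),.089);print(h.mean(0).round(4))
b=plane('top',off([(167,157),(298,160),(297,240),(168,238)]),.089);print(b.round(4),b.mean(0).round(4))
pn=plane('top',off([(102,87),(375,90),(368,366),(93,360)]),.055);print('pan',pn.mean(0).round(4))
q=plane('top',off([(232,248)]),.055);print('lower near edge',q.round(4))
E
```

```text
[0.5594 0.0128 0.089 ]
[[ 0.5704  0.0373  0.089 ]
 [ 0.5749 -0.0084  0.089 ]
 [ 0.5468 -0.0115  0.089 ]
 [ 0.542   0.0333  0.089 ]] [0.5585 0.0127 0.089 ]
pan [0.5547 0.0119 0.055 ]
lower near edge [[0.5461 0.0118 0.055 ]]
```

```bash
python3 - <<'E'
from h import *
off=lambda L:(np.array(L,float)+.5)/6-.5+np.array([304-60,208-50])
h=plane('scene',off([(340,233),(402,254)]),.089);print('holes',h.mean(0).round(4))
f=plane('scene',off([(303,312),(418,345)]),.055);print('front',f.round(4))
pn=plane('scene',off([(200,355),(435,435),(540,285)]),.055);print('pan',((pn[0]+pn[2])/2).round(4),pn.round(4))
to((489,-232.5,160),(489,-232.5,106),yaw=90)
E
```

```text
holes [0.5537 0.0129 0.089 ]
front [[ 0.566  -0.0091  0.055 ]
 [ 0.5595  0.0386  0.055 ]]
pan [0.555  0.0161 0.055 ] [[ 0.6103 -0.0274  0.055 ]
 [ 0.6025  0.0706  0.055 ]
 [ 0.4998  0.0596  0.055 ]]
t 18.82 tcp [ 485.2 -233.2  197.4] yaw 89.67 tilt 0.13 F [-0.3  0.3  0.4] open 40.0 q [ 1.06  0.16 -0.72  1.75  0.11  1.27  0.31]
turn -0.33
to [ 489.  -232.5  160. ] delta [ 0.7  3.8 37.4] rows 0.5981400308219782
to [ 489.  -232.5  106. ] delta [ 0.  0. 54.] rows 0.8640000000000001
```

The scene camera puts the block about 1 mm toward the robot from the pan's middle and the top camera about 4 mm beyond it. They agree it is centred within calibration error. I'm going down on the bar.

Emit:
send_rows(targets="0 3 15 -0.3 40; 0 0 25 0 40; 0 0 25 0 40; 0 0 20 0 40; 0 0 10 0 40", force=40)

```text
t: 19.45
tcp_pos: [0.489, -0.232, 0.1022]
tcp_rot: [-2.218, -2.223, 0.0]
wrist_force: [0.5, 0.4, -0.1]
opening: 0.04
```

```bash
python3 -c "
from h import *
to((489,-232.5,102),yaw=90)
for n in('scene',):
    p,d=manip.capture(n); c=p[138-50:138+50,236-60:236+60]; cv2.imwrite(f'pics/k9{n}.png',cv2.resize(c,None,fx=5,fy=5,interpolation=cv2.INTER_CUBIC))
"
```

```text
t 19.45 tcp [ 489.  -232.   102.2] yaw 90.12 tilt 0.1 F [ 0.5  0.4 -0.1] open 40.0 q [ 1.02  0.27 -0.71  1.85  0.19  1.09  0.24]
turn 0.12
to [ 489.  -232.5  102. ] delta [-0.5 -0.   0.2] rows 0.0077248996695979955
```

View pics/k9scene.png

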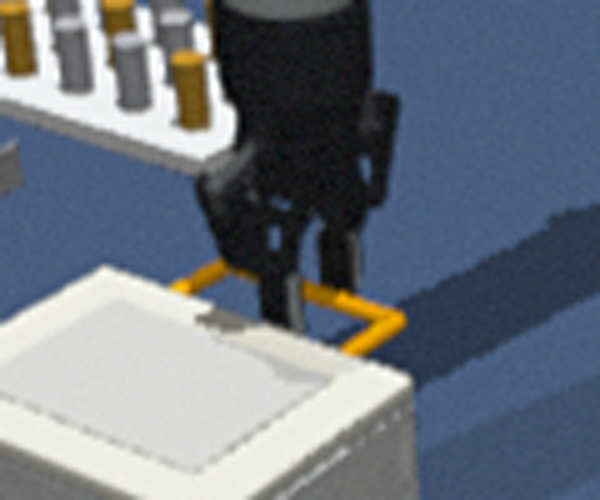

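The bar passes between the two fingers, the near one in the gap at about (285,310). I'm closing.

Emit:
send_rows(targets="0 0 0 0 25; 0 0 0 0 15; 0 0 0 0 5; 0 0 0 0 2; 0 0 0 0 2")

```text
t: 20.12
tcp_pos: [0.4898, -0.2334, 0.1042]
tcp_rot: [2.22, 2.221, 0.001]
wrist_force: [1.2, 0.1, 2.1]
opening: 0.0083
```

Emit:
send_rows(targets="0 0 0 0 2; 0 0 0 0 2; 0 0 -1 0 2; 0 0 -1 0 2; 0 0 0 0 2")

```text
t: 20.75
tcp_pos: [0.4898, -0.2334, 0.1055]
tcp_rot: [2.22, 2.221, 0.001]
wrist_force: [4.9, -1.4, -2.0]
opening: 0.0079
```

```bash
python3 -c "
from h import *
to((489,-232.5,102),yaw=90)
p,d=manip.capture('scene'); c=p[138-50:138+50,236-60:236+60]; cv2.imwrite(f'pics/k10.png',cv2.resize(c,None,fx=5,fy=5,interpolation=cv2.INTER_CUBIC))
"
```

```text
t 20.75 tcp [ 489.8 -233.4  105.5] yaw 90.03 tilt 0.09 F [ 4.9 -1.4 -2. ] open 7.9 q [ 1.02  0.26 -0.71  1.85  0.19  1.1   0.25]
turn 0.03
to [ 489.  -232.5  102. ] delta [ 0.9 -0.8  3.5] rows 0.0558169552419534
```

View pics/k10.png

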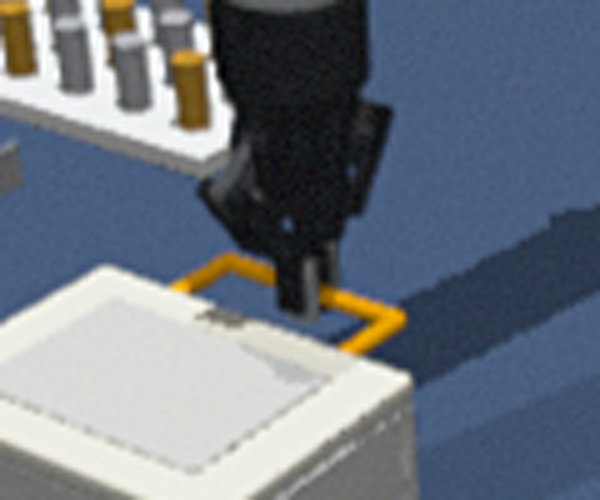

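```bash
python3 -c "
import numpy as np
th=np.radians([0.5,2,5,9,13,17,21,25,29,33,37,41,44,46.5,48.5,50]);x=195*(1-np.cos(th))+6*np.sin(th);z=195*np.sin(th)+6*np.cos(th)-6
print(np.c_[np.diff(x),-np.diff(z)].round(1).tolist())"
```

```text
[[0.3, -5.1], [0.9, -10.2], [2.1, -13.5], [3.0, -13.3], [3.9, -13.0], [4.8, -12.7], [5.7, -12.4], [6.6, -11.9], [7.4, -11.5], [8.1, -10.9], [8.9, -10.3], [7.1, -7.3], [6.2, -5.8], [5.2, -4.4], [4.0, -3.2]]
```

Emit:
send_rows(targets="0 0.3 -5 0 2; 0 1 -10 0 2; 0 2 -13.5 0 2; 0 3 -13.5 0 2; 0 4 -13 0 2")

```text
t: 21.42
tcp_pos: [0.4989, -0.2335, 0.1601]
tcp_rot: [-2.221, -2.221, 0.001]
wrist_force: [5.1, -3.0, -6.3]
opening: 0.0083
```

```bash
python3 -c "
from h import *
to((489.8,-233.4,104.2),yaw=90)
p,d=manip.capture('scene'); c=p[138-70:138+50,236-90:236+60]; cv2.imwrite(f'pics/k11.png',cv2.resize(c,None,fx=5,fy=5,interpolation=cv2.INTER_CUBIC))
"
```

```text
t 21.43 tcp [ 498.9 -233.5  160.1] yaw 90.01 tilt 0.07 F [ 5.1 -3.  -6.3] open 8.3 q [ 1.03  0.23 -0.72  1.77  0.16  1.21  0.27]
turn 0.01
to [ 489.8 -233.4  104.2] delta [ 0.1 -9.1 55.9] rows 0.8942739416843868
```

View pics/k11.png

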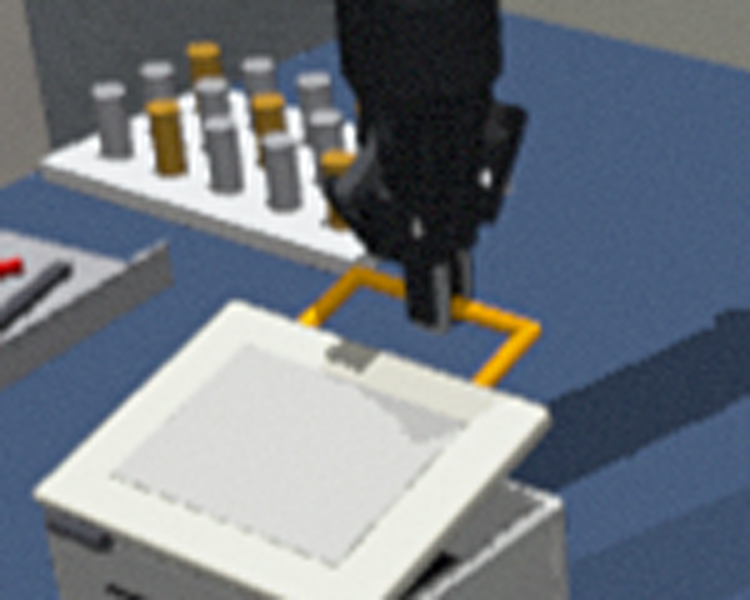

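The lid is at about 17° and the bar is still between the pads. I'm continuing the arc.

Emit:
send_rows(targets="0 5 -12.5 0 2; 0 6 -12.5 0 2; 0 6.5 -12 0 2; 0 7.5 -11.5 0 2; 0 8 -11 0 2")

```text
t: 22.1
tcp_pos: [0.53, -0.2338, 0.2206]
tcp_rot: [-2.219, -2.218, 0.008]
wrist_force: [-6.9, -3.5, 0.1]
opening: 0.0083
```

```bash
python3 -c "
from h import *
to((564.1,-233.4,251.4),yaw=90)"
```

```text
t 22.1 tcp [ 530.  -233.8  220.6] yaw 89.96 tilt 0.39 F [-6.9 -3.5  0.1] open 8.3 q [ 0.99  0.25 -0.72  1.62  0.17  1.34  0.24]
turn -0.04
to [ 564.1 -233.4  251.4] delta [  0.4  34.1 -30.8] rows 0.5461230109592883
```

Emit:
send_rows(targets="0 8.5 -10 0 2; 0 7 -7 0 2; 0 6 -5.5 0 2; 0 4 -3 0 2; 0 0 0 0 2")

```text
t: 22.72
tcp_pos: [0.5545, -0.2341, 0.2478]
tcp_rot: [-2.219, -2.217, 0.011]
wrist_force: [-13.1, -1.1, 9.9]
opening: 0.0079
```

```bash
python3 -c "
from h import *
to((564.1,-233.4,251.4),yaw=90)
for n in('scene','top'):
    p,d=manip.capture(n); cv2.imwrite(f'pics/k12{n}.png',p); np.save(f'pics/k12{n}.npy',d)
c=cv2.imread('pics/k12scene.png')[60:240,130:300]; cv2.imwrite('pics/k12c.png',cv2.resize(c,None,fx=3.3,fy=3.3,interpolation=cv2.INTER_CUBIC))
"
```

```text
t 22.73 tcp [ 554.5 -234.1  247.8] yaw 89.93 tilt 0.49 F [-13.1  -1.1   9.9] open 7.9 q [ 0.95  0.29 -0.73  1.53  0.2   1.41  0.21]
turn -0.07
to [ 564.1 -233.4  251.4] delta [ 0.7  9.6 -3.6] rows 0.15329214341453398
```

View pics/k12c.png

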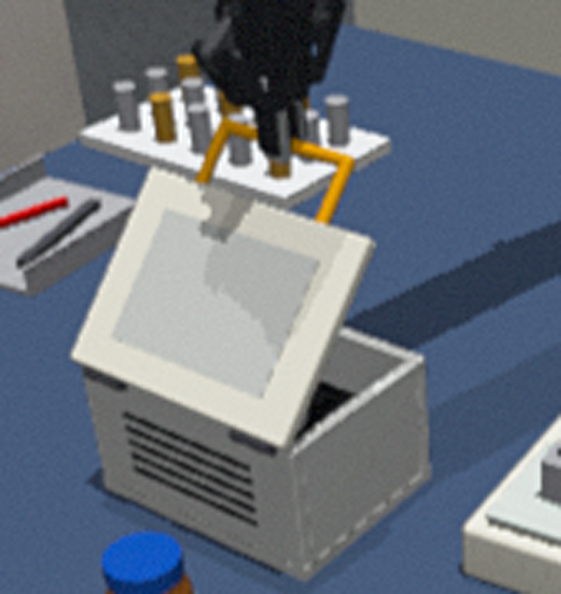

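The lid is well up, with the bar still pinched at about (285,140) in the crop. I'm measuring its angle with a plane fit to the depth.

```bash
cat > lid.py <<'E'
from h import *
def lidang(d,poly):
    P=cloud('scene',d); m=np.zeros(d.shape,np.uint8); cv2.fillPoly(m,[np.int32(poly)],1); q=P[(m>0)&(d>0)]
    for _ in range(3):
        c=q.mean(0); n=np.linalg.svd(q-c,full_matrices=False)[2][2]; n*=np.sign(n[2]); r=(q-c)@n; q=q[np.abs(r)<.005]
    print('lid n',n.round(3),len(q),'rms',r.std().round(4),'angle',np.degrees(np.arctan2(np.hypot(n[0],n[1]),n[2])).round(2),'yaw',np.degrees(np.arctan2(n[1],n[0])).round(1))
E
python3 - <<'E'
from lid import *
Z=lambda L:[(u/3.3+130,v/3.3+60) for u,v in L]
lidang(np.load('pics/k12scene.npy'),Z([(158,185),(355,250),(285,425),(90,350)]))
lidang(np.load('pics/scene0.npy'),[(196,150),(252,175),(215,200),(164,174)])
d=np.load('pics/k12scene.npy');P=cloud('scene',d)
y=cv2.imread('pics/k12scene.png');m,b=blobs(y,(18,120,100),(32,255,255));print([x for x in b if 150<x[1][0]<260])
mm=m.copy();mm[:,:188]=0;mm[:,240:]=0;mm[:95]=0;mm[120:]=0
q=P[(mm>0)&(d>0)];print(q.min(0).round(3),q.max(0).round(3),np.median(q,0).round(3))
E
```

```text
lid n [ 0.723 -0.008  0.69 ] 3573 rms 0.0015 angle 46.35 yaw -0.6
lid n [0.023 0.011 1.   ] 1789 rms 0.0016 angle 1.47 yaw 26.5
[([184, 77, 6, 7, 29], [186.3, 79.6]), ([175, 88, 8, 15, 57], [178.9, 94.5]), ([189, 91, 19, 25, 115], [197.1, 102.5]), ([218, 102, 19, 26, 141], [228.8, 112.1]), ([230, 259, 18, 21, 306], [238.9, 268.8])]
[ 0.155 -0.681  0.005] [ 0.587 -0.169  0.265] [ 0.559 -0.26   0.257]
```

Emit:
send_rows(targets="0 -1 -4 0 2; 0 1 -3 0 2; 0 2 -3 0 2; 0 2 -2 0 2; 0 0 0 0 2", force=50)

```text
t: 23.45
tcp_pos: [0.5634, -0.2342, 0.2561]
tcp_rot: [2.22, 2.22, 0.002]
wrist_force: [5.6, -6.3, -11.9]
opening: 0.0079
```

```bash
python3 - <<'E'
from lid import *
to((564.1,-233.4,251.4),yaw=90)
p,d=manip.capture('scene'); cv2.imwrite('pics/k13.png',p); np.save('pics/k13.npy',d)
Z=lambda L:[(u/3.3+130,v/3.3+60) for u,v in L]
lidang(d,Z([(168,190),(350,245),(290,415),(95,345)]))
cv2.imwrite('pics/k13c.png',cv2.resize(p[60:240,130:300],None,fx=3.3,fy=3.3,interpolation=cv2.INTER_CUBIC))
E
```

```text
t 23.45 tcp [ 563.4 -234.2  256.1] yaw 90.01 tilt 0.13 F [  5.6  -6.3 -11.9] open 7.9 q [ 0.94  0.3  -0.73  1.5   0.2   1.42  0.21]
turn 0.01
to [ 564.1 -233.4  251.4] delta [0.8 0.7 4.7] rows 0.07518363567782771
lid n [ 0.763 -0.006  0.646] 3292 rms 0.0014 angle 49.73 yaw -0.4
```

View pics/k13c.png

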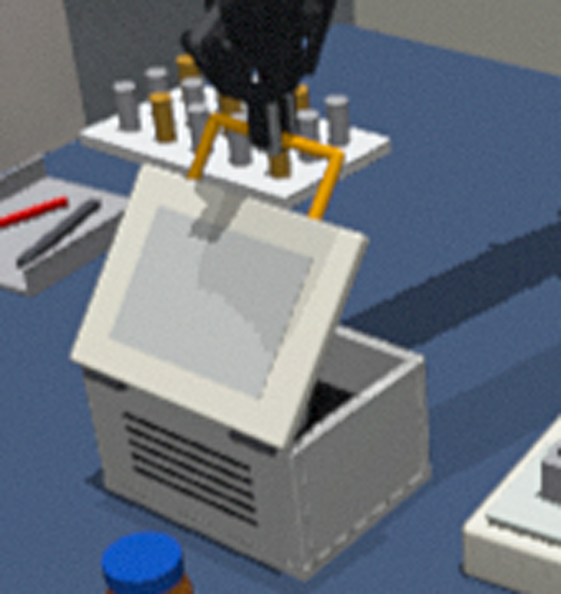

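```bash
python3 - <<'E'
from lid import *
d=np.load('pics/k13.npy'); print('table near chamber'); lidang(d,[(270,260),(360,220),(340,330),(260,300)]); lidang(d,[(100,190),(150,170),(150,210),(120,230)])
lidang(np.load('pics/scene0.npy'),[(196,150),(252,175),(215,200),(164,174)])
lidang(np.load('pics/top0.npy'),[(0,0)]) if 0 else None
# bar ends: shut vs now, rays met with the vertical planes y of the two bar ends (ends' y taken from shut image, z=.118)
Z=lambda L,f,o:(np.array(L,float)+.5)/f-.5+np.array(o)
sh=plane('scene',Z([(228,258),(402,320)],5,(176,88)),.118); print('shut',sh.round(4))
nw=Z([(216,116),(340,153)],3.3,(130,60))
K,R,t=cam('scene');c=-R.T@t
for s,uv in zip(sh,nw):
    r=np.r_[uv,1]@np.linalg.inv(K).T@R; P=c+r*((s[1]-c[1])/r[1]); print('now',P.round(4)); 
    dx,dz=P[0]-s[0],P[2]-s[2]; print('chord',np.hypot(dx,dz).round(4),'angle from chord dir',(2*(90-np.degrees(np.arctan2(dz,dx)))-2*1.76).round(2),'from length',np.degrees(2*np.arcsin(np.hypot(dx,dz)/2/.1951)).round(2))
E
```

```text
table near chamber
lid n [-0.004 -0.009  1.   ] 4246 rms 0.0011 angle 0.54 yaw -114.1
lid n [ 0.    -0.001  1.   ] 1888 rms 0.0013 angle 0.05 yaw -65.1
lid n [0.023 0.011 1.   ] 1789 rms 0.0016 angle 1.47 yaw 26.5
shut [[ 0.4812 -0.2913  0.118 ]
 [ 0.4839 -0.1755  0.118 ]]
now [ 0.5553 -0.2913  0.2657]
chord 0.1652 angle from chord dir 49.77 from length 50.1
now [ 0.5611 -0.1755  0.2682]
chord 0.1689 angle from chord dir 50.84 from length 51.3
```

The angle readings agree near 50°: 49.7° from the plane fit, 49.7° from the tool's x travel and 49.8–51.3° from the bar's image. The bar is loaded radially by about 13 N, so I'm relaxing that slightly and checking that it holds.

Emit:
send_rows(targets="0 1 1 0 2; 0 1 1 0 2; 0 0 0 0 2; 0 0 0 0 2; 0 0 0 0 2")

```text
t: 24.12
tcp_pos: [0.5633, -0.2342, 0.2558]
tcp_rot: [-2.222, -2.221, 0.003]
wrist_force: [-2.3, -4.7, -2.9]
opening: 0.008
```

Emit:
send_rows(targets="0 0 0 0 2; 0 0 0 0 2; 0 0 0 0 2; 0 0 0 0 2; 0 0 0 0 2")

```text
t: 24.75
tcp_pos: [0.5633, -0.2342, 0.2558]
tcp_rot: [-2.222, -2.221, 0.003]
wrist_force: [-2.9, -4.6, -1.9]
opening: 0.0082
```

```bash
python3 - <<'E'
from lid import *
to((564.1,-233.4,251.4),yaw=90)
p,d=manip.capture('scene'); cv2.imwrite('pics/k14.png',p)
Z=lambda L:[(u/3.3+130,v/3.3+60) for u,v in L]
lidang(d,Z([(168,190),(350,245),(290,415),(95,345)]))
cv2.imwrite('pics/k14c.png',cv2.resize(p[60:340,130:450],None,fx=2,fy=2,interpolation=cv2.INTER_CUBIC))
t,_=manip.capture('top'); cv2.imwrite('pics/k14top.png',t)
E
```

```text
t 24.75 tcp [ 563.3 -234.2  255.8] yaw 89.97 tilt 0.12 F [-2.9 -4.6 -1.9] open 8.2 q [ 0.94  0.3  -0.73  1.5   0.2   1.42  0.2 ]
turn -0.03
to [ 564.1 -233.4  251.4] delta [0.8 0.8 4.4] rows 0.07115176887418871
lid n [ 0.763 -0.007  0.647] 3296 rms 0.0014 angle 49.69 yaw -0.5
```

View pics/k14c.png

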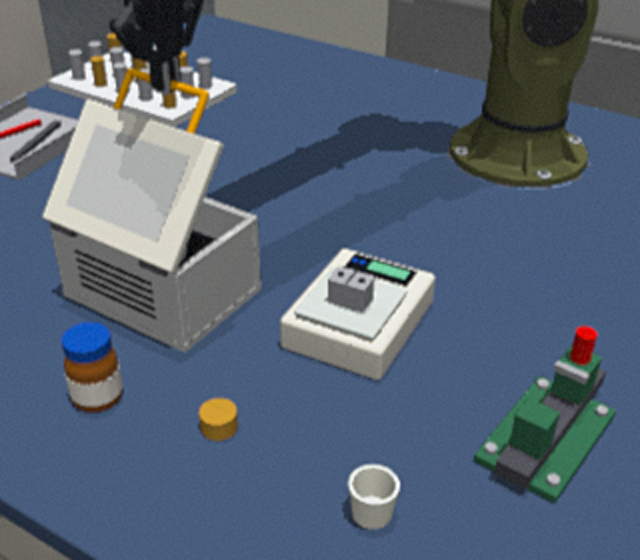

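View pics/k14top.png

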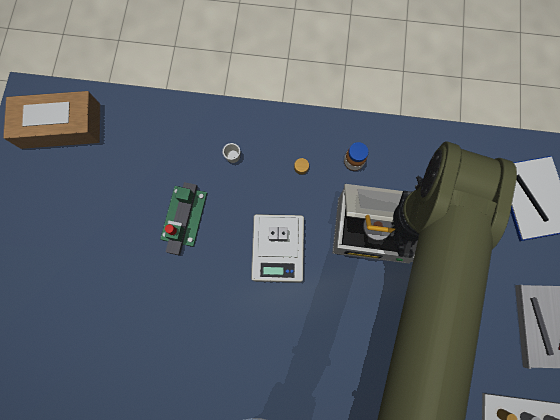

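The lid is open and still held by its bar (165,75 in the scene crop). The block is flat on the pan (350,288), the jaw is open, and the jar, disc and crucible stand where they were. The readings are steady, so I'm handing in.

```bash
python3 -c "
from workcell import manip
print(manip.finish_job()); s=manip.get_state(); print(s['t'],s['tcp_pos'],s['wrist_force'],s['opening'])"
```

```text
the job is handed in; nothing more can be done
None
the job is handed in; nothing more can be done
```

I finished the job and handed it in at about 24.9 s, with the arm still holding the lid open at about 50°.

- **Vise:** I slid the jaw back 35.0 mm to its end stop. The push rose to 17 N with no further travel.
- **Block:** I lifted it out and lowered it onto the pan until it touched, then let go. It stands flat.
- **Block centring:** the two cameras disagree. The top camera puts it about 4 mm beyond the pan's middle, away from the robot. The scene camera puts it 1 mm or more on the robot side. Averaged, it is centred to within a few millimetres.
- **Lid:** the plane fit gave 49.7° and the tool's travel along x gave 49.7°. The bar's position in the picture gave 49.8–51.3°.
- **Lid readings that disagreed:** the same plane fit read about 1.3° with the lid shut, so the true angle could be nearer 48.4°. The tool's height gave over 51°, which fits the bar having slipped a few millimetres down in the pads on the way up.
- **Holding the lid:** the pinch was steady over the last 0.6 s. The tool did not move and the force on it was under 6 N.
- **Jar, crucible and brass disc:** they looked unmoved in the last pictures.

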